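# Knob to the inspection station

## Task

Lift the brown bakelite knob off the freely spinning turntable and set it upright in the tray of the blue rail carrier, lowering it rather than dropping it because bakelite is brittle. Then push the carrier along its rail, away from the end with the white patches, until it clicks into the next detent, at the green patches, without running past it. Leave the three chrome clips on the turntable, and leave the tin of rivets and the brass grease fitting where they are.

Things in the scene. Friction and masses are not known exactly. Their poses are not given: they have to be found in the camera images.
- rail: Rail slide fixed to the bench: dark plate 150 x 460 x 12 mm (x, y, z), two guide rods along y, grey end blocks 42 mm high. Origin: centre of the plate's underside, at bench height. The carrier travels to this frame's -y. Painted patches 22 x 20 mm on the plate's both sides mark the detents (tray centre at): white y = +0.110, green y = -0.060, yellow y = -0.160.
- carrier (a joint): Travel of the blue carrier to the rail's -y, m: 0 in the white detent, 0.170 green, 0.270 yellow. Starts between white and green. 0.55 kg, plate 90 x 140 x 10 mm, friction about 1.2 N, stays where left. In a detent a sprung ball drops in and centres it from about 5 mm either side; 4 to 5 N pushes it out. Its red side pointers, level with the tray's centre, then face the patches.
- tray (a point): Centre of the floor of the carrier's shallow square tray (cork-lined, 66 x 66 mm inside, thin walls 6 mm high), 46 mm above the bench. Moves with the carrier; axes parallel to the rail's.
- push_post (a point): Centre of the top of the carrier's upright steel push post (diameter 18 mm, 50 mm tall, top 96 mm above the bench), 75 mm behind the tray's centre on the +y side of the rail's frame. Push its rear (+y) side, or take it from above.
- knob: Brown bakelite knob, 60 g or so, stands upright: skirt diameter 42 mm and 6 mm high, narrowing by 9 mm height to a body of diameter 34 to 33 mm, total height 34 mm; a cream line on top. Origin: centre of its underside, z up. Starts on the turntable's platter.
- turntable: Turntable fixed to the bench: dark foot, and a round platter 224 mm across with a tan felt-coloured top, 46 mm above the bench, that spins almost freely about its centre. Origin: on the platter's axis at bench height. The knob and the three clips start in four places about 78 mm from the axis and about 110 mm from one another.
- clip0: Chrome hubcap clip, U-shaped, 40 x 16 x 18 mm, 25 g, on the turntable. Origin: centre of its underside, long side along x.
- clip1: Like clip0.
- clip2: Like clip0.
- tin: Open steel coffee tin holding copper rivets, diameter 100 mm, 110 mm high, on the bench at the back. Origin: centre of its underside.
- fitting: Brass grease fitting, diameter 24 mm, 36 mm high, standing on the bench at the back. Origin: centre of its underside.
Things that resemble listed ones, but are neither listed nor needed, are in the scene too. Leave any orange or purple look-alike of the clip0 alone.

How it is judged (in metres and radians):
On the way, in this order (a step that is already met when the one before it is completed fails the run):
1. the knob stands upright in the tray, released, with the carrier still short of the green detent (z of knob in the frame of tray between -0.004 and 0.004 m and horizontal distance between knob and tray below 0.022 m and angle between knob's own z axis and vertical below 0.1 rad and contact force between the fingers and knob below 0.05 N and value of joint carrier below 0.15 m), for 0.2 s.
2. the carrier is in the green detent (value of joint carrier between 0.166 and 0.174 m), for 0.2 s.
At the end, for the whole second after the job is handed in: The carrier rests in the green detent (within 4 mm of 0.170), the knob stands still and upright (within 0.1 rad) on the tray's floor inside its walls, and the three clips are still on the turntable (all of step 2 and velocity of joint carrier between -0.01 and 0.01 m/s and z of knob in the frame of tray between -0.004 and 0.004 m and horizontal distance between knob and tray below 0.022 m and angle between knob's own z axis and vertical below 0.1 rad and linear speed of knob below 0.02 m/s and horizontal distance between each of clip0, clip1, clip2 and turntable below 0.112 m and height (world z) of each of clip0, clip1, clip2 above 0.04 m); the robot touches nothing.
It fails at once if the carrier is pushed past the green detent (more than 15 mm beyond it) (value of joint carrier above 0.185 m).
It fails at once if the knob is dropped or thrown: more than 25 mm above platter and tray and not held by the fingers (height (world z) of knob above 0.071 m and contact force between the fingers and knob below 0.02 N).
It fails at once if the knob falls off the turntable or carrier (height (world z) of knob below 0.035 m).
It fails at once if a clip is knocked off the turntable (height (world z) of any of clip0, clip1, clip2 below 0.035 m).
It fails at once if the tin or the grease fitting is disturbed (moved more than 30 mm) (distance of any of tin, fitting from where it was at the start of the episode above 0.03 m).
It also fails if it takes over 64 s, if anything falls off the work surface, if the arm or the gripper's body presses on something with over 40 N, if the wrist force passes 120 N, or if a joint passes its speed limit or range.

## Robot

A 7-joint arm with a two-finger parallel gripper is mounted at the origin on the work surface. World frame = base frame: x ahead of the robot, y to its left, z up, the work surface at z = 0. Lengths are in m, angles in degrees, forces in N, time in s.
With the tool pointing down it reaches from about 0.4 to 0.75 m from the base axis. Payload 19.5 kg.
Tool frame: the origin (TCP) lies at the very end of the fingers, on their centre line; the grasp point (between the pads) lies 19 mm behind it (robot.grip_depth is the distance from the TCP to the grasp point, in m); z points along the fingers, x is the direction in which the jaws open and shut, and the axes are right-handed (so a half turn about z gives the same grasp; the last joint's range is limited). The gripper opens to 85 mm and grips with 20 to 120 N. Pads are 22 mm wide; open, the fingers measure 114 mm over their backs; the gripper's body (76 mm by 85 mm) begins 54 mm behind the grasp point. The pads swing forward as they close: fully open they stand 13 mm farther back than shut.
Start: joints at [71.58, 40.479, -1.581, 85.061, 1.261, 54.483, -4.326], TCP at [0.159, -0.553, 0.231] pointing down, gripper open.
Joint ranges: [-155.06, 155.06], [-18.47, 123.98], [-90, 86.84], [0, 140.48], [-83.41, 263.41], [0, 116], [-161.91, 161.91]. Speed limits (degrees/s): [108.29, 108.29, 147.25, 147.25, 172.46, 172.46, 172.46].

## Interface

Orientations are given as [roll, pitch, yaw] about the fixed x, y, z axes, in that order (R = Rz(yaw) Ry(pitch) Rx(roll)).
In Python, from workcell import observe, grab_frame, robot, search_frame, place_of gives the robot as it stands.
- The arm moves only by the tool drive_tool, never from a script. Its argument "moves" is a list of rows, each an object of numbers: "claw": the opening, from -1 (shut) to 1 (fully open); "dx", "dy", "dz": the shift along the tool's x, y, z in m; "wx", "wy", "wz": the turn, a rotation vector about the tool's x, y, z in degrees. A call has 1 to 8 rows; each row shifts and turns the commanded pose from where the row before left it, along the tool's axes as they then stand; what a row does not reach is not made up. A row lasts 1/8 s, in which the tool goes at most 62.5 mm and 10.7 degrees, less where a joint would pass 70% of its speed; a pose out of reach is approached as far as the arm can. A call with a gripper value outside its range is refused whole. The fingers move at their own pace and stop on an object; "force" is the grip in N (left out, the last holds). Time passes only in rows, so rows that do not move let the fingers close. It gives the time, the measured TCP pose, the force and the opening at its end, in the units of the state.
- observe(): the state, without advancing time (a new reading comes with each control period).
- grab_frame(name): name is "side" or "top"; returns a dict with "pixels" (384x512x3 uint8, red, green, blue), "range_z" (384x512 float32, m along the optical axis (not along the pixel's ray), 0 where there is no reading), "K" (3x3 intrinsics, pixels), "k1" (the pictures are not rectified: a ray, as slopes to the right and down, at radius r is drawn at 1 + k1 r^2 times it, then the intrinsics apply), "R" (3x3) and "t" (3): a world point X has camera coordinates R X + t. Camera axes: x right, y down, z forward; pixel columns grow to the right and rows downward; lengths in m; the calibration is good to about 2 mm. A picture is of the moment at which its call begins.
- robot.hand_in(): hands the job in, once; it reports no verdict.
Trained networks look in a picture, given as the dict that the camera call returned (one of the last four; its "shot" number tells which), for a name from the list of things; names that differ only in an ending like _2 or _b are one class to them, and where a whole thing is asked for, a point or a joint stands for the part that bears it (a point fixed in the world has none). Each returns a list of dicts, best first, with "confidence" (0 to 1); they miss things now and then, are a little off and sometimes report something else, mostly with a low value. They report only what shows in the picture. A call takes as long as a camera call. They do not tell look-alikes from the thing itself.
- search_frame(picture, thing): "position" ([x, y, z] in m, in world coordinates, good to about 4 mm: the middle of the surface that is visible of it).
- place_of(picture, thing): "position" ([x, y, z] in m, in world coordinates, good to about 4 mm: a listed point, or the origin of a listed thing).
The state is a dict: "time": time; "q": joint angles; "joint_velocities": joint speeds; "effort": joint torques, N m; "position": TCP position; "tcp_rot": TCP orientation; "ft_force": force on the tool from outside, world axes, zero at the start; "moment": the same for the moment, N m; "grip_width": opening from 0.0 (shut) to 1.0 (fully open).
Only numpy, scipy, OpenCV 4.12 (cv2) and the standard library are available. Lean on these libraries where they do the work, as an engineer would, in place of code of your own. Each camera call takes 0.05 s, during which the arm holds its last target.

## Working session

There is one attempt and no reset: what is moved stays moved. The work goes in short steps, Python scripts to look and compute and a tool call to move; the robot and the scene stay as the last step left them, time stands still between calls to the robot, and variables do not carry over. Pictures are saved under pics/ and viewed, and the job is handed in when it is done.

Besides the shell and the picture viewer there is one more tool, called after ">>>" as name(argument=value, ...) on one line, values as JSON. drive_tool: Moves the arm, as the interface text tells. Its arguments: {"type":"object","properties":{"moves":{"type":"array","items":{"type":"object","properties":{"claw":{"type":"number"},"dx":{"type":"number"},"dy":{"type":"number"},"dz":{"type":"number"},"wx":{"type":"number"},"wy":{"type":"number"},"wz":{"type":"number"}}}},"force":{"type":"number"}},"required":["moves"]}

```bash
mkdir -p pics
cat > h.py <<'E'
import numpy as np, cv2
from workcell import observe, grab_frame, robot, search_frame, place_of
def save(p,n,crop=None,s=1):
    im=p["pixels"][:,:,::-1]
    if crop: im=im[crop[1]:crop[3],crop[0]:crop[2]]
    if s!=1: im=cv2.resize(im,None,fx=s,fy=s,interpolation=cv2.INTER_CUBIC)
    cv2.imwrite(f"pics/{n}.png",im)
def world(p,u,v,z=None):
    K=p["K"]; d=np.array([(u-K[0,2])/K[0,0],(v-K[1,2])/K[1,1]]); s=d.copy()
    for _ in range(20): s=d/(1+p["k1"]*(s@s))
    R=np.array(p["R"]);t=np.array(p["t"]); ray=np.array([s[0],s[1],1])
    if z is None: r=p["range_z"][int(round(v)),int(round(u))]; return R.T@(ray*r-t)
    o=-R.T@t; w=R.T@ray; return o+w*(z-o[2])/w[2]
def pix(p,X):
    c=np.array(p["R"])@np.array(X)+np.array(p["t"]); s=c[:2]/c[2]; s=s*(1+p["k1"]*(s@s)); K=p["K"]
    return K[0,0]*s[0]+K[0,2],K[1,1]*s[1]+K[1,2]
E
python3 - <<'E'
from h import *
np.set_printoptions(precision=4,suppress=True)
o=observe(); print(o)
for n in("top","side"):
    p=grab_frame(n); save(p,n+"0",s=1.5); print(n,p["k1"],-np.array(p["R"]).T@p["t"])
    for th in("rail","tray","push_post","knob","turntable","clip0","tin","fitting"):
        for d in place_of(p,th)[:5]: print(th,np.round(d["position"],4),round(d["confidence"],2))
print(observe()["time"])
E
```

```text
{'time': 0.0, 'q': array([71.5783, 40.513 , -1.5795, 85.0835,  1.2613, 54.4822, -4.3258]), 'joint_velocities': array([ 0.0496, -0.0014, -0.1094, -0.0278, -0.002 ,  0.0659,  0.0158]), 'effort': array([  0.0016, -88.3199,   1.2349, -23.6164,   0.0169,   0.0065,
        -0.0001]), 'position': array([ 0.1587, -0.5524,  0.2308]), 'tcp_rot': array([179.9956,   0.0613, -73.9693]), 'ft_force': array([ 0.0316, -1.1983,  0.1397]), 'moment': array([-0.008 , -0.0339, -0.0414]), 'grip_width': 1.0021426285096906}
top -0.06715722580427547 [0.4083 0.0947 1.1211]
rail [ 0.5008 -0.1443 -0.0008] 0.93
tray [ 0.4989 -0.1316  0.0493] 0.65
push_post [ 0.5085 -0.0519  0.1001] 0.67
knob [0.5172 0.2122 0.0461] 0.52
turntable [ 0.4725  0.2759 -0.0004] 0.9
turntable [ 0.502  -0.1443  0.0002] 0.6
clip0 [0.3548 0.0923 0.0007] 0.66
clip0 [ 0.2903  0.1938 -0.0013] 0.59
clip0 [0.411  0.227  0.0489] 0.57
clip0 [0.4278 0.3358 0.0457] 0.51
clip0 [0.2947 0.2785 0.001 ] 0.46
tin [0.7428 0.1013 0.0031] 0.79
fitting [ 0.7796 -0.0062 -0.0007] 0.62
fitting [0.5349 0.3291 0.0472] 0.33
side 0.04357135516567891 [0.1977 0.5821 0.6146]
rail [ 0.496  -0.1469  0.0014] 0.81
tray [ 0.4969 -0.1324  0.0491] 0.67
push_post [ 0.5068 -0.0524  0.0925] 0.95
turntable [0.4672 0.2754 0.002 ] 0.72
clip0 [0.4261 0.3306 0.0427] 0.76
clip0 [0.5367 0.3255 0.0463] 0.6
clip0 [0.3539 0.0902 0.0024] 0.55
clip0 [ 0.2944  0.1981 -0.001 ] 0.5
clip0 [0.2983 0.2725 0.0008] 0.5
tin [0.7388 0.1028 0.0035] 0.91
0.9
```

View pics/top0.png

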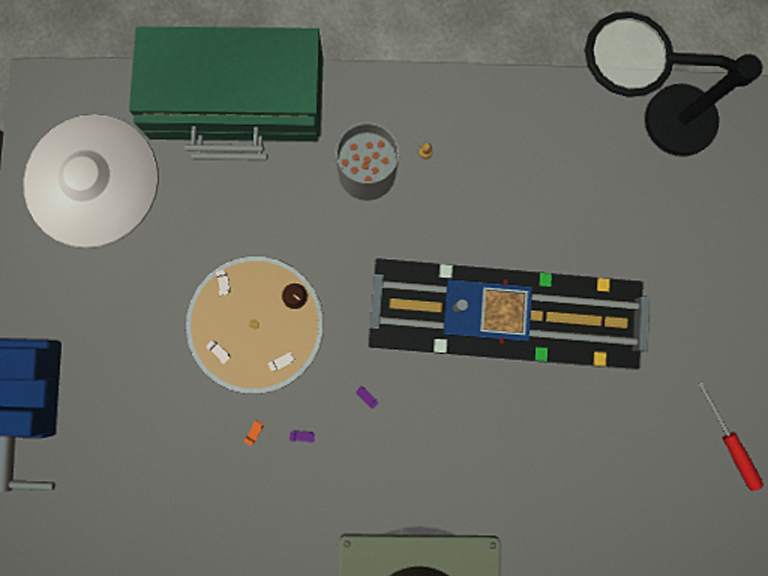

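View pics/side0.png

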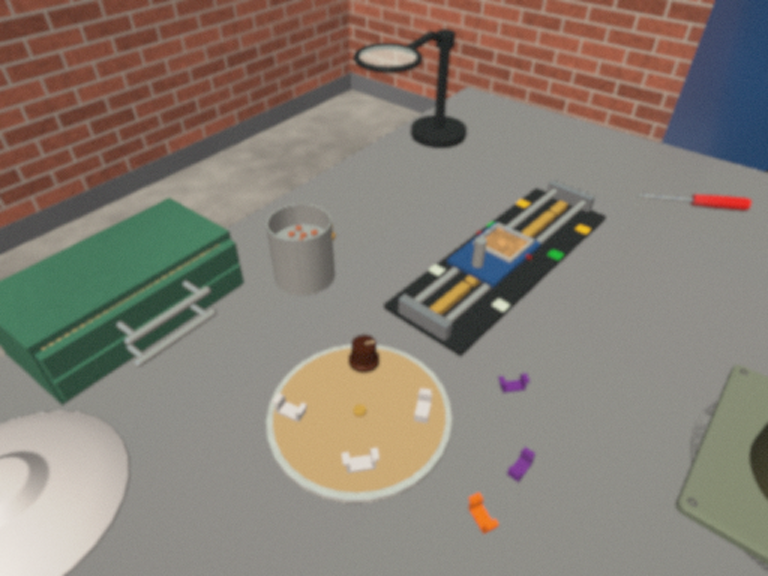

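```bash
cat >> h.py <<'E'
def cloud(p):
    H,W=p["range_z"].shape; K=p["K"]
    u,v=np.meshgrid(np.arange(W),np.arange(H)); d=np.stack([(u-K[0,2])/K[0,0],(v-K[1,2])/K[1,1]],-1); s=d.copy()
    for _ in range(20): s=d/(1+p["k1"]*(s**2).sum(-1,keepdims=True))
    r=p["range_z"]; c=np.concatenate([s,np.ones((H,W,1))],-1)*r[...,None]
    X=(c-np.array(p["t"]))@np.array(p["R"]); X[r==0]=np.nan; return X
def knob(p,guess,zlo=0.072,zhi=0.088):
    X=cloud(p); m=(X[...,2]>zlo)&(X[...,2]<zhi)&(np.hypot(X[...,0]-guess[0],X[...,1]-guess[1])<0.035)
    P=X[m]; (c,r)=cv2.minEnclosingCircle(P[:,:2].astype(np.float32)) if len(P) else (None,None)
    return (P.mean(0) if len(P) else None),c,r,len(P)
E
python3 - <<'E'
from h import *
np.set_printoptions(precision=4,suppress=True)
p=grab_frame("top"); save(p,"top1",(120,160,450,260),2.4)
print("knob",knob(p,(0.517,0.212)))
X=cloud(p); im=p["pixels"].astype(int); r,g,b=im[...,0],im[...,1],im[...,2]
near=(np.abs(X[...,0]-.5)<.13)&(np.abs(X[...,1]+.14)<.26)&(X[...,2]<.03)
pts={}
for n,m in dict(white=(im.min(-1)>170),green=(g>120)&(r<90)&(b<110),yellow=(r>170)&(g>120)&(b<90)).items():
    k,l,st,c=cv2.connectedComponentsWithStats((m&near).astype(np.uint8))
    for i in range(1,k):
        if st[i,4]>25: w=world(p,*c[i],z=.0125); print(n,st[i,4],w); pts.setdefault(n,[]).append(w)
m=(r>120)&(g<70)&(b<70)&(np.abs(X[...,0]-.5)<.13)&(np.abs(X[...,1]+.14)<.26)
k,l,st,c=cv2.connectedComponentsWithStats(m.astype(np.uint8))
for i in range(1,k): print("red",st[i,4],c[i],world(p,*c[i]),world(p,*c[i],z=.035))
# post top
m=(X[...,2]>.088)&(X[...,2]<.105)&(np.abs(X[...,0]-.5)<.06)&(np.abs(X[...,1]+.14)<.22)
print("post",m.sum(),np.nanmean(X[m],0))
# knob colour
q=X[180:216,180:212]; 
for th in("tray",): print(place_of(p,th))
# tray cork: depth 0.046
m=(r-b>35)&(np.abs(X[...,2]-.046)<.006)&(np.abs(X[...,0]-.5)<.06)&(np.abs(X[...,1]+.13)<.06)
print("cork",m.sum(),X[m].mean(0),X[m].min(0),X[m].max(0))
print(cv2.minAreaRect(X[m][:,:2].astype(np.float32)*1000))
E
```

```text
knob (array([0.5182, 0.2101, 0.0804]), (0.51873379945755, 0.210753932595253), 0.0166466161608696, 157)
white 54 [ 0.5689 -0.0381  0.0125]
white 54 [ 0.4432 -0.0294  0.0125]
green 62 [ 0.5577 -0.2076  0.0125]
green 66 [ 0.432  -0.1995  0.0125]
yellow 59 [ 0.5509 -0.3074  0.0125]
yellow 59 [ 0.426  -0.2981  0.0125]
red 3 [334. 227.] [ 0.4513 -0.1256  0.0451] [ 0.4517 -0.1276  0.035 ]
post 46 [ 0.5041 -0.0545  0.0955]
[{'position': [0.5019, -0.1286, 0.0468], 'confidence': 0.65}]
cork 668 [ 0.4997 -0.1286  0.0465] [ 0.4487 -0.1611  0.0406] [ 0.5519 -0.0957  0.0516]
((500.23809814453125, -129.2310028076172), (63.53895950317383, 103.48979187011719), 86.12478637695312)
```

View pics/top1.png

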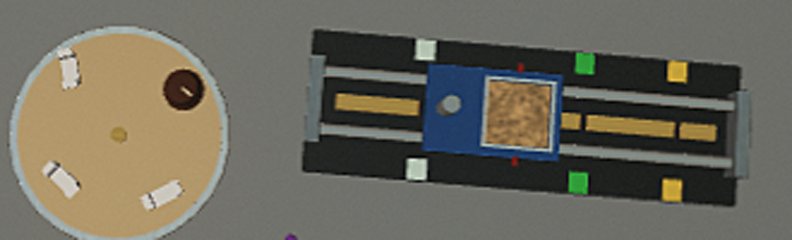

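>>> drive_tool(moves=[{"claw":1,"dx":-0.0031,"dy":-0.06,"wz":-6},{"dx":-0.0031,"dy":-0.06,"wz":-6},{"dx":-0.0031,"dy":-0.06,"wz":-6},{"dx":-0.0031,"dy":-0.06,"wz":-6},{"dx":-0.0031,"dy":-0.06,"wz":-6},{"dx":-0.0031,"dy":-0.06,"wz":-6},{"dx":-0.0031,"dy":-0.06,"wz":-6},{"dx":-0.0031,"dy":-0.06,"wz":-6}])

```text
invalid input at $.moves[0]: expected keys claw, dx, dy, dz, wx, wy, wz
```

>>> drive_tool(moves=[{"claw":1,"dx":-0.003,"dy":-0.06,"dz":0,"wx":0,"wy":0,"wz":-6},{"claw":1,"dx":-0.003,"dy":-0.06,"dz":0,"wx":0,"wy":0,"wz":-6},{"claw":1,"dx":-0.003,"dy":-0.06,"dz":0,"wx":0,"wy":0,"wz":-6},{"claw":1,"dx":-0.003,"dy":-0.06,"dz":0,"wx":0,"wy":0,"wz":-6},{"claw":1,"dx":-0.003,"dy":-0.06,"dz":0,"wx":0,"wy":0,"wz":-6},{"claw":1,"dx":-0.003,"dy":-0.06,"dz":0,"wx":0,"wy":0,"wz":-6},{"claw":1,"dx":-0.003,"dy":-0.06,"dz":0,"wx":0,"wy":0,"wz":-6},{"claw":1,"dx":-0.003,"dy":-0.06,"dz":0,"wx":0,"wy":0,"wz":-6}])

```text
time: 2.0
position: [0.518, -0.2515, 0.2313]
tcp_rot: [-180.0, -0.0, -25.8]
ft_force: [0.9, -1.2, -0.0]
grip_width: 0.999
```

>>> drive_tool(moves=[{"claw":1,"dx":-0.003,"dy":-0.06,"dz":0,"wx":0,"wy":0,"wz":-6},{"claw":1,"dx":-0.003,"dy":-0.06,"dz":0,"wx":0,"wy":0,"wz":-6},{"claw":1,"dx":-0.003,"dy":-0.06,"dz":0,"wx":0,"wy":0,"wz":-6},{"claw":1,"dx":-0.003,"dy":-0.06,"dz":0,"wx":0,"wy":0,"wz":-6},{"claw":1,"dx":-0.003,"dy":-0.06,"dz":0,"wx":0,"wy":0,"wz":-6}])

```text
time: 2.62
position: [0.5743, 0.0403, 0.2313]
tcp_rot: [-180.0, -0.0, 4.2]
ft_force: [0.1, -0.2, 0.1]
grip_width: 0.998
```

Run:
```python
from h import *
for n in("top","side"):
    p=grab_frame(n); save(p,n+"2",s=1.5); print("knob",knob(p,(0.518,0.211)))
o=observe();print(o["position"],o["tcp_rot"],o["ft_force"])
```

```text
knob (array([0.51828394, 0.21026156, 0.08026351]), (0.5183348059654236, 0.21066439151763916), 0.016626453027129173, 156)
knob (array([0.51584924, 0.21370925, 0.07997031]), (0.5173690915107727, 0.21123099327087402), 0.0170160923153162, 223)
[0.57366935 0.04538604 0.23144216] [-1.79790490e+02 -1.03683800e-02  4.66039771e+00] [-0.44221708 -0.85106979 -0.10000678]
```

View pics/side2.png

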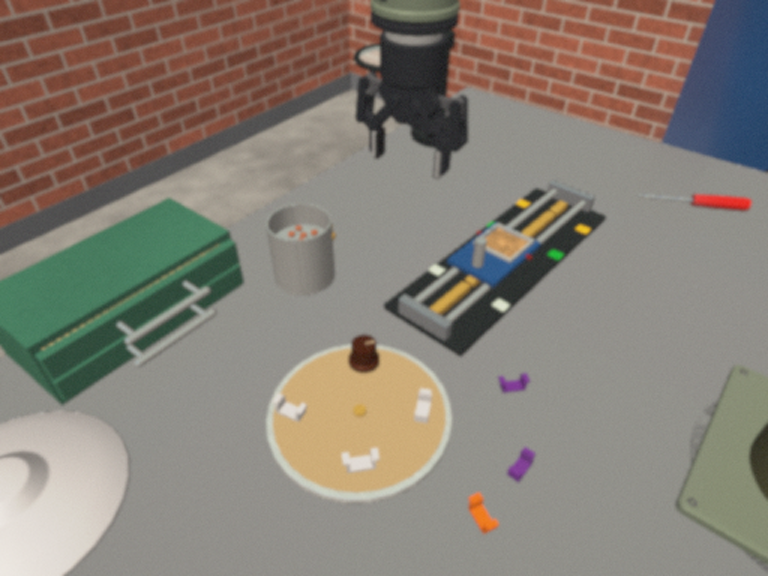

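View pics/top2.png

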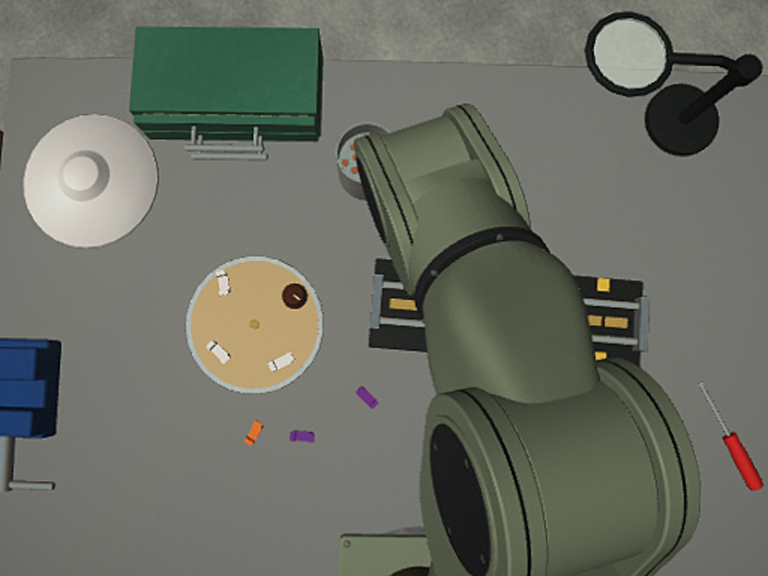

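>>> drive_tool(moves=[{"claw":1,"dx":-0.0107,"dy":-0.0423,"dz":0,"wx":0,"wy":0,"wz":-8},{"claw":1,"dx":-0.0047,"dy":-0.0433,"dz":0,"wx":0,"wy":0,"wz":-8},{"claw":1,"dx":0.0014,"dy":-0.0435,"dz":0,"wx":0,"wy":0,"wz":-8},{"claw":1,"dx":0.0074,"dy":-0.0429,"dz":0,"wx":0,"wy":0,"wz":-8},{"claw":1,"dx":0,"dy":0,"dz":0.06,"wx":0,"wy":0,"wz":0},{"claw":1,"dx":0,"dy":0,"dz":0,"wx":0,"wy":0,"wz":0},{"claw":1,"dx":0,"dy":0,"dz":0,"wx":0,"wy":0,"wz":0}])

```text
time: 3.6
position: [0.5205, 0.2037, 0.173]
tcp_rot: [180.0, -0.1, 36.0]
ft_force: [0.0, -0.3, 0.7]
grip_width: 0.998
```

```bash
cat > st.py <<'E'
from h import *
np.set_printoptions(precision=4,suppress=True)
for n in("side",):
    p=grab_frame(n)
for _ in range(1):
    o=observe();print(o["time"],o["position"],o["tcp_rot"],o["ft_force"],o["grip_width"])
import sys
tx,ty=float(sys.argv[1]),float(sys.argv[2]); y=np.radians(o["tcp_rot"][2]); w=np.array([tx,ty])-o["position"][:2]
print("dx",w[0]*np.cos(y)+w[1]*np.sin(y),"dy",w[0]*np.sin(y)-w[1]*np.cos(y))
if len(sys.argv)>3: save(p,sys.argv[3],s=1.5)
E
python3 st.py .5183 .2107 side3
```

```text
3.65 [0.5206 0.2038 0.1732] [179.9734  -0.1176  35.9638] [-1.0813  0.0907 -0.0368] 0.9978201076147539
dx 0.0022155804464567613 dy -0.006967429743614168
```

View pics/side3.png

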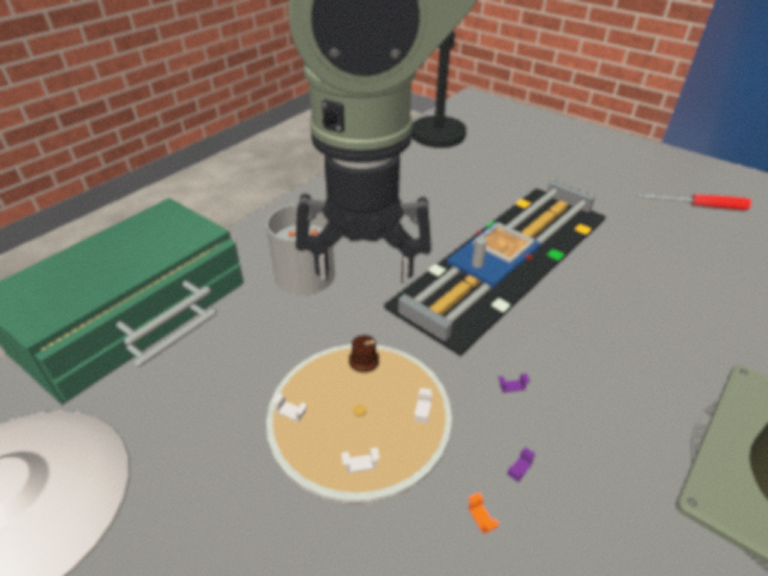

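>>> drive_tool(moves=[{"claw":1,"dx":0.0022,"dy":-0.007,"dz":0,"wx":0,"wy":0,"wz":0},{"claw":1,"dx":0,"dy":0,"dz":0.03,"wx":0,"wy":0,"wz":0},{"claw":1,"dx":0,"dy":0,"dz":0.03,"wx":0,"wy":0,"wz":0},{"claw":1,"dx":0,"dy":0,"dz":0.03,"wx":0,"wy":0,"wz":0},{"claw":1,"dx":0,"dy":0,"dz":0.01,"wx":0,"wy":0,"wz":0},{"claw":1,"dx":0,"dy":0,"dz":0,"wx":0,"wy":0,"wz":0},{"claw":1,"dx":0,"dy":0,"dz":0,"wx":0,"wy":0,"wz":0}])

```text
time: 4.53
position: [0.5179, 0.2111, 0.0726]
tcp_rot: [180.0, -0.1, 36.0]
ft_force: [-0.1, -0.2, 0.3]
grip_width: 0.998
```

```bash
python3 st.py .5183 .2107 side4
```

```text
4.575 [0.5179 0.2111 0.0725] [179.9854  -0.0922  36.0182] [0.2588 0.1857 0.077 ] 1.0007911711955555
dx 0.00010310877186970433 dy 0.0005086239650473609
```

View pics/side4.png

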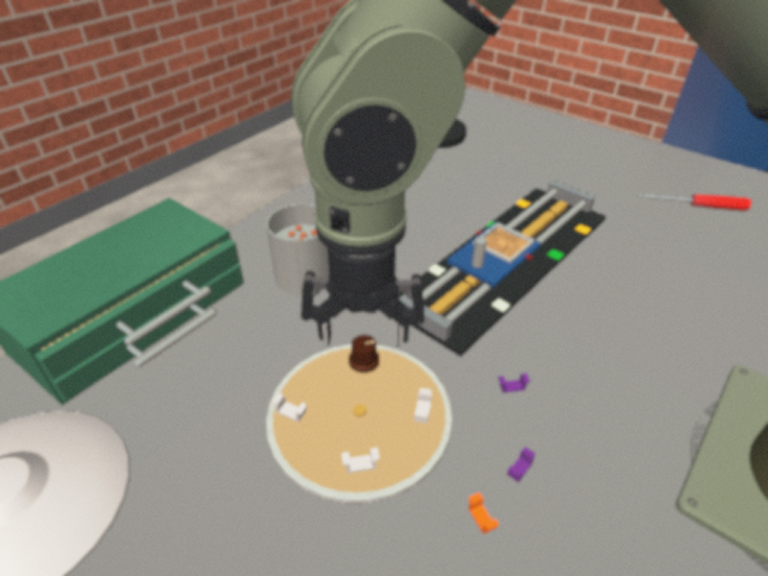

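>>> drive_tool(moves=[{"claw":1,"dx":0,"dy":0,"dz":0.0145,"wx":0,"wy":0,"wz":0},{"claw":0.6,"dx":0,"dy":0,"dz":0,"wx":0,"wy":0,"wz":0},{"claw":0.3,"dx":0,"dy":0,"dz":0,"wx":0,"wy":0,"wz":0},{"claw":0.1,"dx":0,"dy":0,"dz":0,"wx":0,"wy":0,"wz":0},{"claw":0.0,"dx":0,"dy":0,"dz":0,"wx":0,"wy":0,"wz":0},{"claw":0,"dx":0,"dy":0,"dz":0,"wx":0,"wy":0,"wz":0}], force=25)

```text
time: 5.32
position: [0.5174, 0.2108, 0.0569]
tcp_rot: [-180.0, -0.0, 36.0]
ft_force: [-0.5, 0.2, 0.2]
grip_width: 0.492
```

>>> drive_tool(moves=[{"claw":-0.1,"dx":0,"dy":0,"dz":0,"wx":0,"wy":0,"wz":0},{"claw":-0.2,"dx":0,"dy":0,"dz":0,"wx":0,"wy":0,"wz":0},{"claw":-0.3,"dx":0,"dy":0,"dz":0,"wx":0,"wy":0,"wz":0},{"claw":-0.5,"dx":0,"dy":0,"dz":0,"wx":0,"wy":0,"wz":0},{"claw":-0.7,"dx":0,"dy":0,"dz":0,"wx":0,"wy":0,"wz":0},{"claw":-0.7,"dx":0,"dy":0,"dz":0,"wx":0,"wy":0,"wz":0}], force=25)

```text
time: 6.08
position: [0.5175, 0.2109, 0.057]
tcp_rot: [180.0, -0.0, 36.0]
ft_force: [-0.4, 0.1, 5.8]
grip_width: 0.373
```

```bash
python3 st.py .5183 .2107 side5
```

```text
6.125 [0.5175 0.2109 0.057 ] [-179.9974   -0.0223   36.0281] [-0.6493 -0.8285  6.6139] 0.3798432808480752
dx 0.0005132273236249722 dy 0.0006124210521667758
```

View pics/side5.png

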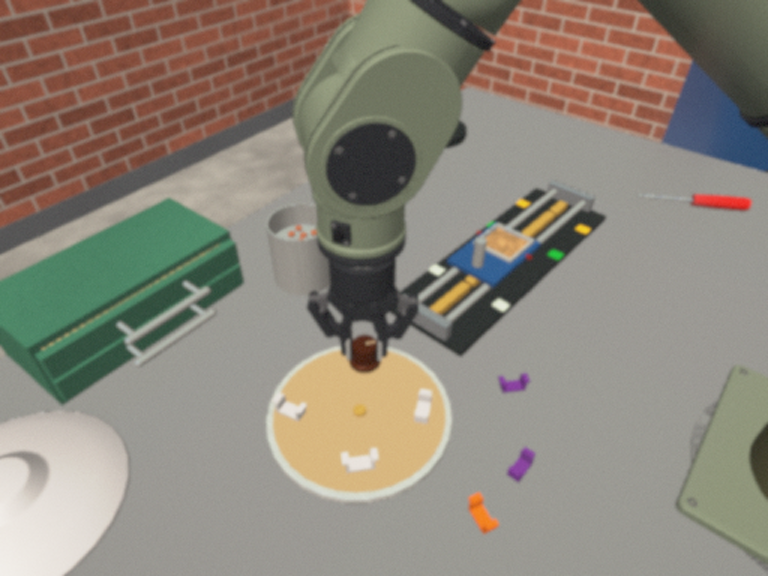

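>>> drive_tool(moves=[{"claw":-1,"dx":0,"dy":0,"dz":0,"wx":0,"wy":0,"wz":0},{"claw":-1,"dx":0,"dy":0,"dz":-0.005,"wx":0,"wy":0,"wz":0},{"claw":-1,"dx":0,"dy":0,"dz":-0.01,"wx":0,"wy":0,"wz":0},{"claw":-1,"dx":0,"dy":0,"dz":0,"wx":0,"wy":0,"wz":0}], force=35)

```text
time: 6.62
position: [0.5178, 0.2109, 0.0727]
tcp_rot: [180.0, -0.1, 36.0]
ft_force: [-0.2, 0.5, -0.2]
grip_width: 0.376
```

```bash
python3 st.py .5183 .2107 side6
```

```text
6.675 [0.5176 0.2108 0.0722] [-179.9998   -0.0379   36.02  ] [-0.4395  0.8355 -1.0113] 0.3747457931111799
dx 0.0004984805309124836 dy 0.0005318205463880369
```

View pics/side6.png

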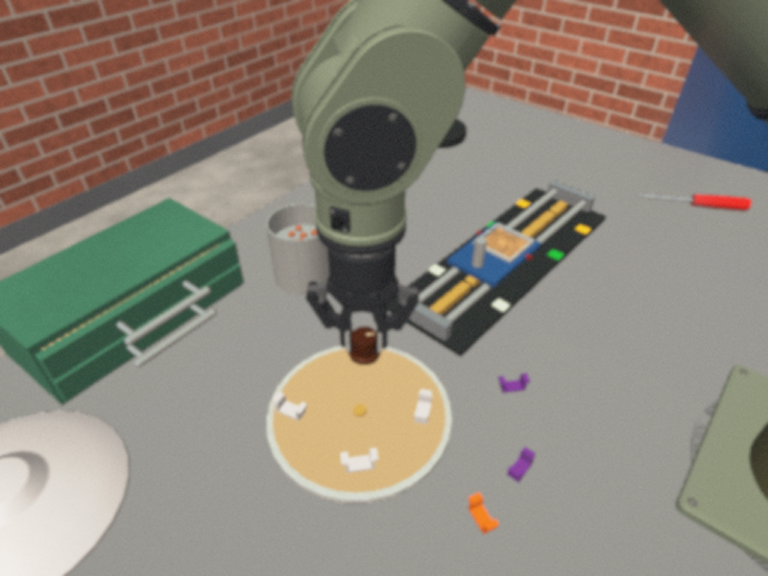

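>>> drive_tool(moves=[{"claw":-1,"dx":0,"dy":0,"dz":-0.02,"wx":0,"wy":0,"wz":0},{"claw":-1,"dx":0,"dy":0,"dz":-0.03,"wx":0,"wy":0,"wz":0},{"claw":-1,"dx":0,"dy":0,"dz":-0.03,"wx":0,"wy":0,"wz":0},{"claw":-1,"dx":0,"dy":0,"dz":-0.02,"wx":0,"wy":0,"wz":0},{"claw":-1,"dx":-0.013,"dy":0.017,"dz":0,"wx":0,"wy":0,"wz":0},{"claw":-1,"dx":-0.0138,"dy":0.0161,"dz":0,"wx":0,"wy":0,"wz":5}])

```text
time: 7.42
position: [0.5151, 0.1676, 0.1718]
tcp_rot: [-180.0, 0.0, 31.0]
ft_force: [0.1, -0.3, -0.8]
grip_width: 0.377
```

>>> drive_tool(moves=[{"claw":-1,"dx":-0.0238,"dy":0.0353,"dz":0,"wx":0,"wy":0,"wz":5},{"claw":-1,"dx":-0.0206,"dy":0.0372,"dz":0,"wx":0,"wy":0,"wz":5},{"claw":-1,"dx":-0.0173,"dy":0.0389,"dz":0,"wx":0,"wy":0,"wz":5},{"claw":-1,"dx":-0.0139,"dy":0.0403,"dz":0,"wx":0,"wy":0,"wz":5},{"claw":-1,"dx":-0.0103,"dy":0.0413,"dz":0,"wx":0,"wy":0,"wz":5},{"claw":-1,"dx":-0.0067,"dy":0.0421,"dz":0,"wx":0,"wy":0,"wz":5},{"claw":-1,"dx":-0.003,"dy":0.0425,"dz":0,"wx":0,"wy":0,"wz":5},{"claw":-1,"dx":0,"dy":0,"dz":0,"wx":0,"wy":0,"wz":0}])

```text
time: 8.43
position: [0.4991, -0.1324, 0.1715]
tcp_rot: [179.9, 0.0, -4.3]
ft_force: [-0.5, 0.6, -1.4]
grip_width: 0.379
```

```bash
python3 st.py .4998 -.1290 side7
```

```text
8.475 [ 0.4994 -0.1303  0.1716] [179.998    0.0213  -4.0767] [ 0.9744  0.9647 -0.4416] 0.37480641452026037
dx 0.0002809613537123456 dy -0.001373439477326574
```

View pics/side7.png

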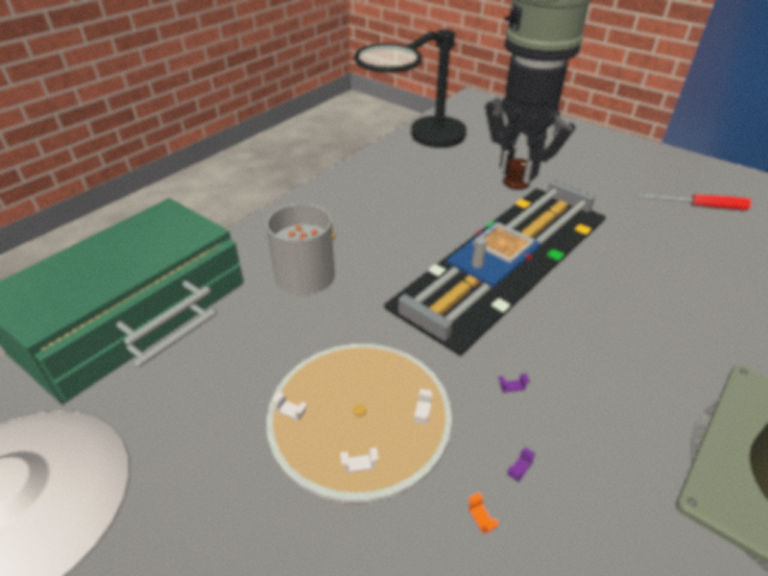

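>>> drive_tool(moves=[{"claw":-1,"dx":0.0003,"dy":-0.0007,"dz":0.03,"wx":0,"wy":0,"wz":0},{"claw":-1,"dx":0,"dy":0,"dz":0.03,"wx":0,"wy":0,"wz":0},{"claw":-1,"dx":0,"dy":0,"dz":0.03,"wx":0,"wy":0,"wz":0},{"claw":-1,"dx":0,"dy":0,"dz":0.01,"wx":0,"wy":0,"wz":0},{"claw":-1,"dx":0,"dy":0,"dz":0,"wx":0,"wy":0,"wz":0},{"claw":-1,"dx":0,"dy":0,"dz":0,"wx":0,"wy":0,"wz":0}])

```text
time: 9.22
position: [0.5006, -0.1286, 0.0728]
tcp_rot: [-180.0, -0.1, -4.0]
ft_force: [-0.4, -0.7, -0.5]
grip_width: 0.373
```

```bash
python3 st.py .4998 -.1295
python3 - <<'E'
from h import *
p=grab_frame("side"); save(p,"side8",(260,90,450,250),4)
E
```

```text
9.275 [ 0.5005 -0.1287  0.0728] [179.9974  -0.0785  -3.968 ] [ 0.1909 -0.326  -0.7295] 0.37556942048476966
dx -0.0006838488367084069 dy 0.0008205406530569301
```

View pics/side8.png

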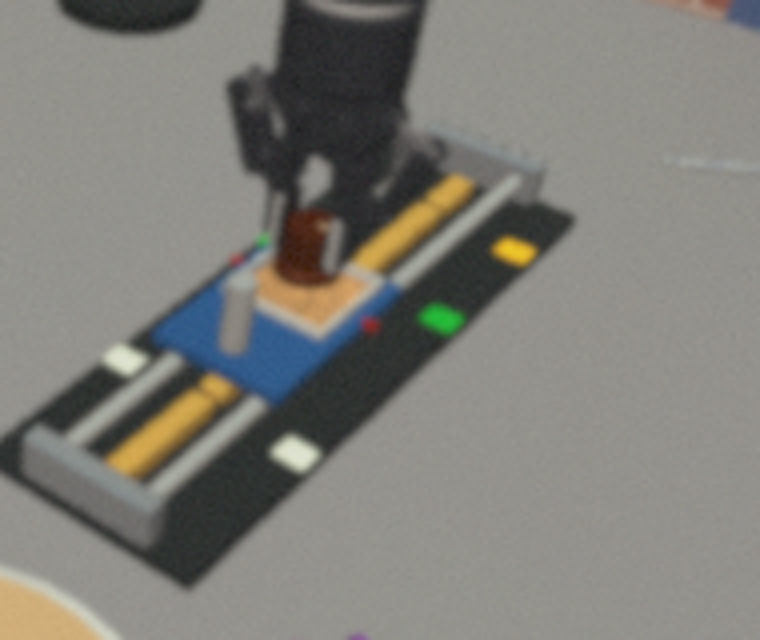

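Knob is about 16 mm above the cork and centred. Lower gently.

>>> drive_tool(moves=[{"claw":-1,"dx":-0.0005,"dy":0.0005,"dz":0.006,"wx":0,"wy":0,"wz":0},{"claw":-1,"dx":0,"dy":0,"dz":0.005,"wx":0,"wy":0,"wz":0},{"claw":-1,"dx":0,"dy":0,"dz":0.002,"wx":0,"wy":0,"wz":0},{"claw":-1,"dx":0,"dy":0,"dz":0.001,"wx":0,"wy":0,"wz":0},{"claw":-1,"dx":0,"dy":0,"dz":0,"wx":0,"wy":0,"wz":0},{"claw":-1,"dx":0,"dy":0,"dz":0,"wx":0,"wy":0,"wz":0}])

```text
time: 10.07
position: [0.4996, -0.1292, 0.0579]
tcp_rot: [-180.0, -0.0, -4.0]
ft_force: [0.5, -0.4, -0.5]
grip_width: 0.378
```

>>> drive_tool(moves=[{"claw":-1,"dx":0,"dy":0,"dz":0.0005,"wx":0,"wy":0,"wz":0},{"claw":-1,"dx":0,"dy":0,"dz":0.0005,"wx":0,"wy":0,"wz":0},{"claw":-1,"dx":0,"dy":0,"dz":0,"wx":0,"wy":0,"wz":0}])

```text
time: 10.45
position: [0.4996, -0.1292, 0.0571]
tcp_rot: [-180.0, -0.0, -4.0]
ft_force: [-1.4, 0.1, 6.3]
grip_width: 0.371
```

```bash
python3 st.py .4998 -.1295
```

```text
10.5 [ 0.4996 -0.1292  0.0571] [179.998   -0.0129  -3.9709] [-1.3627  0.4942  6.5299] 0.37567617703394357
dx 0.00021982039694014085 dy 0.0002795565709350026
```

>>> drive_tool(moves=[{"claw":-0.2,"dx":0,"dy":0,"dz":0,"wx":0,"wy":0,"wz":0},{"claw":-0.1,"dx":0,"dy":0,"dz":0,"wx":0,"wy":0,"wz":0},{"claw":0.1,"dx":0,"dy":0,"dz":0,"wx":0,"wy":0,"wz":0},{"claw":0.25,"dx":0,"dy":0,"dz":0,"wx":0,"wy":0,"wz":0},{"claw":0.4,"dx":0,"dy":0,"dz":0,"wx":0,"wy":0,"wz":0},{"claw":0.4,"dx":0,"dy":0,"dz":0,"wx":0,"wy":0,"wz":0}])

```text
time: 11.25
position: [0.4995, -0.1292, 0.0568]
tcp_rot: [-180.0, 0.0, -4.0]
ft_force: [0.2, 0.3, -0.1]
grip_width: 0.697
```

>>> drive_tool(moves=[{"claw":0.4,"dx":0,"dy":0,"dz":-0.01,"wx":0,"wy":0,"wz":0},{"claw":0.4,"dx":0,"dy":0,"dz":-0.03,"wx":0,"wy":0,"wz":0},{"claw":0.4,"dx":0,"dy":0,"dz":-0.04,"wx":0,"wy":0,"wz":0},{"claw":0.4,"dx":0,"dy":0,"dz":-0.04,"wx":0,"wy":0,"wz":0},{"claw":0.4,"dx":0,"dy":0,"dz":0,"wx":0,"wy":0,"wz":0},{"claw":0.4,"dx":0,"dy":0,"dz":0,"wx":0,"wy":0,"wz":0}])

```text
time: 12.0
position: [0.4993, -0.1293, 0.1768]
tcp_rot: [-180.0, 0.0, -4.0]
ft_force: [1.4, -0.3, -0.4]
grip_width: 0.699
```

```bash
python3 - <<'E'
from h import *
np.set_printoptions(precision=4,suppress=True)
p=grab_frame("side"); save(p,"side9",(260,90,450,250),4)
print(knob(p,(.4998,-.13)))
X=cloud(p); m=(X[...,2]>.085)&(X[...,2]<.1)&(np.hypot(X[...,0]-.505,X[...,1]+.054)<.03)
print("post",m.sum(),X[m].mean(0),X[m].min(0),X[m].max(0)); print(place_of(p,"push_post"),place_of(p,"tray"))
E
python3 st.py .5046 -.0540
```

```text
(array([ 0.4979, -0.125 ,  0.08  ]), (0.49913209676742554, -0.12855367362499237), 0.017826717346906662, 122)
post 60 [ 0.5038 -0.0509  0.0938] [ 0.4963 -0.0631  0.0858] [ 0.5135 -0.0455  0.0995]
[{'position': [0.5048, -0.0547, 0.0947], 'confidence': 0.88}] [{'position': [0.498, -0.1295, 0.0478], 'confidence': 0.63}]
12.2 [ 0.4993 -0.1291  0.1762] [-179.9811    0.0717   -3.9576] [-0.0004 -1.4188 -1.6293] 0.7039391430857024
dx 0.00012158721493667028 dy -0.07526447529975544
```

View pics/side9.png

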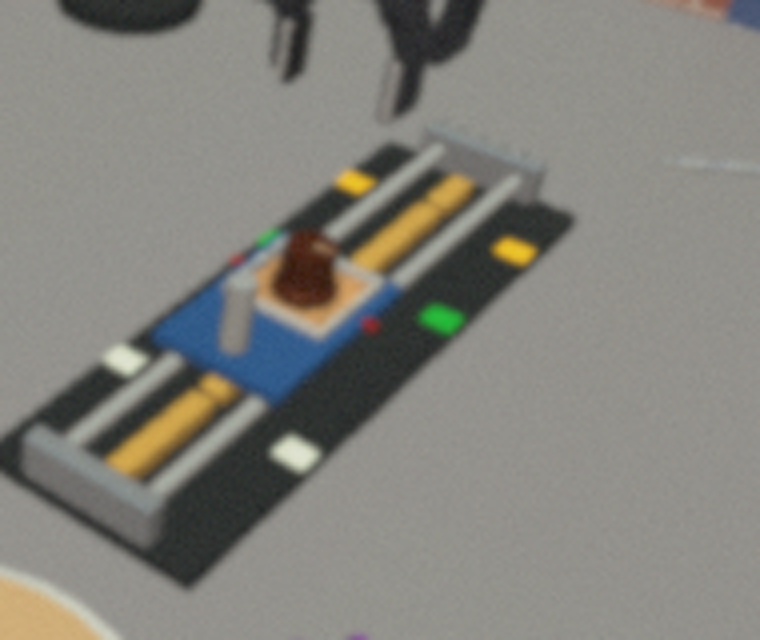

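>>> drive_tool(moves=[{"claw":0.4,"dx":0,"dy":-0.0375,"dz":0,"wx":0,"wy":0,"wz":0},{"claw":0.4,"dx":0,"dy":-0.0375,"dz":0,"wx":0,"wy":0,"wz":0},{"claw":0.4,"dx":0,"dy":0,"dz":0.03,"wx":0,"wy":0,"wz":0},{"claw":0.4,"dx":0,"dy":0,"dz":0.03,"wx":0,"wy":0,"wz":0},{"claw":0.4,"dx":0,"dy":0,"dz":0,"wx":0,"wy":0,"wz":0},{"claw":0.4,"dx":0,"dy":0,"dz":0,"wx":0,"wy":0,"wz":0}])

```text
time: 12.95
position: [0.505, -0.0543, 0.1176]
tcp_rot: [-180.0, -0.0, -4.0]
ft_force: [0.1, -1.5, -0.1]
grip_width: 0.702
```

```bash
python3 st.py .5046 -.0542
python3 - <<'E'
from h import *
p=grab_frame("side"); save(p,"side10",(260,70,450,230),4)
E
```

```text
13.0 [ 0.5051 -0.0544  0.1178] [-179.9928   -0.0632   -3.9815] [0.2754 0.5727 0.1328] 0.6990254361563515
dx -0.0005391928785206956 dy -0.00021129648507517185
```

View pics/side10.png

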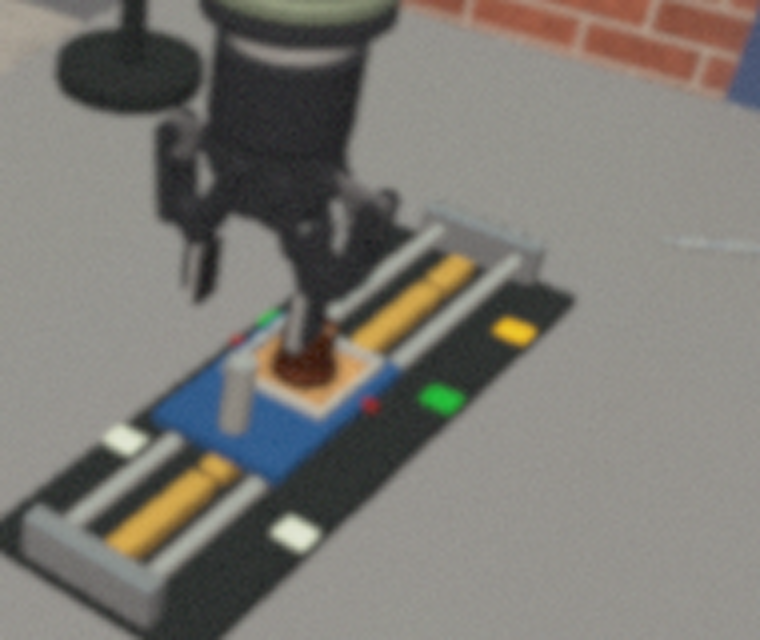

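>>> drive_tool(moves=[{"claw":0.4,"dx":-0.0003,"dy":0,"dz":0.02,"wx":0,"wy":0,"wz":0},{"claw":0.4,"dx":0,"dy":0,"dz":0.02,"wx":0,"wy":0,"wz":0},{"claw":0.4,"dx":0,"dy":0,"dz":0.01,"wx":0,"wy":0,"wz":0},{"claw":0,"dx":0,"dy":0,"dz":0,"wx":0,"wy":0,"wz":0},{"claw":-0.3,"dx":0,"dy":0,"dz":0,"wx":0,"wy":0,"wz":0},{"claw":-0.5,"dx":0,"dy":0,"dz":0,"wx":0,"wy":0,"wz":0},{"claw":-0.6,"dx":0,"dy":0,"dz":0,"wx":0,"wy":0,"wz":0}], force=30)

```text
time: 13.92
position: [0.5053, -0.0544, 0.0674]
tcp_rot: [-180.0, -0.1, -4.0]
ft_force: [3.6, -0.5, 4.6]
grip_width: 0.199
```

>>> drive_tool(moves=[{"claw":-0.7,"dx":0,"dy":0,"dz":0,"wx":0,"wy":0,"wz":0},{"claw":-1,"dx":0,"dy":0,"dz":0,"wx":0,"wy":0,"wz":0},{"claw":-1,"dx":0,"dy":0,"dz":0,"wx":0,"wy":0,"wz":0},{"claw":-1,"dx":0,"dy":0,"dz":0,"wx":0,"wy":0,"wz":0}], force=30)

```text
time: 14.42
position: [0.5053, -0.0544, 0.0674]
tcp_rot: [-180.0, -0.1, -4.0]
ft_force: [3.0, 0.3, 8.1]
grip_width: 0.199
```

```bash
python3 st.py .5046 -.0542
python3 - <<'E'
from h import *
p=grab_frame("side"); save(p,"side11",(260,70,450,230),4)
print(knob(p,(.4998,-.13)))
E
```

```text
14.475 [ 0.5052 -0.0544  0.0674] [-179.9895   -0.1129   -3.9803] [ 2.6088 -0.5949  8.0926] 0.19464925774250466
dx -0.0006420195201246647 dy -0.00017562618213169394
(array([ 0.5002573 , -0.12822436,  0.07998446]), (0.49854305386543274, -0.13121362030506134), 0.017605973407626152, 35)
```

View pics/side11.png

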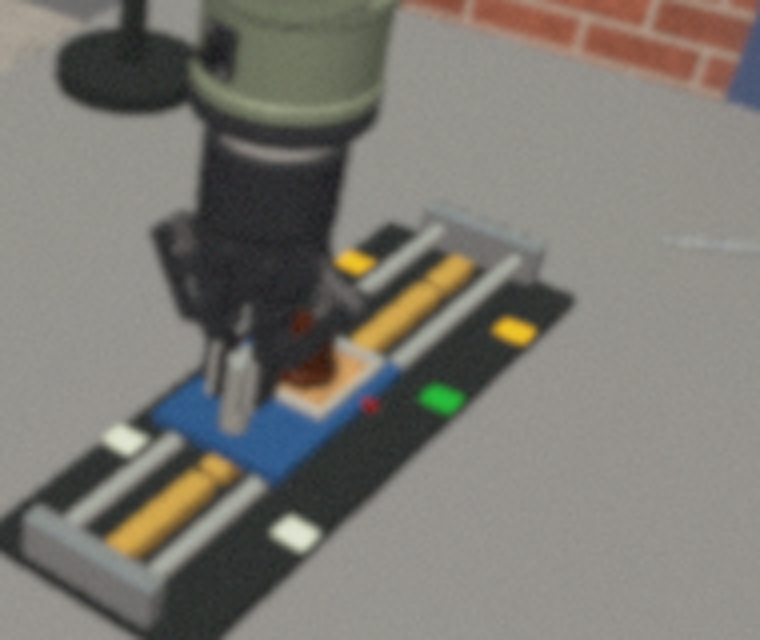

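>>> drive_tool(moves=[{"claw":-1,"dx":0,"dy":0.003,"dz":0,"wx":0,"wy":0,"wz":0},{"claw":-1,"dx":0,"dy":0.006,"dz":0,"wx":0,"wy":0,"wz":0},{"claw":-1,"dx":0,"dy":0.008,"dz":0,"wx":0,"wy":0,"wz":0},{"claw":-1,"dx":0,"dy":0.008,"dz":0,"wx":0,"wy":0,"wz":0},{"claw":-1,"dx":0,"dy":0.008,"dz":0,"wx":0,"wy":0,"wz":0},{"claw":-1,"dx":0,"dy":0.005,"dz":0,"wx":0,"wy":0,"wz":0},{"claw":-1,"dx":0,"dy":0.002,"dz":0,"wx":0,"wy":0,"wz":0},{"claw":-1,"dx":0,"dy":0,"dz":0,"wx":0,"wy":0,"wz":0}])

```text
time: 15.52
position: [0.5026, -0.0943, 0.0674]
tcp_rot: [-180.0, -0.1, -4.0]
ft_force: [4.1, -0.8, 6.8]
grip_width: 0.198
```

```bash
python3 st.py .49975 -.1287
python3 - <<'E'
from h import *
p=grab_frame("side"); save(p,"side12",(260,70,450,230),4)
E
```

```text
15.575 [ 0.5026 -0.0943  0.0674] [-179.9865   -0.1299   -3.9684] [ 3.7221 -0.3936  6.5759] 0.20092634695425085
dx -0.0004514522519783659 dy 0.03453411792634084
```

View pics/side12.png

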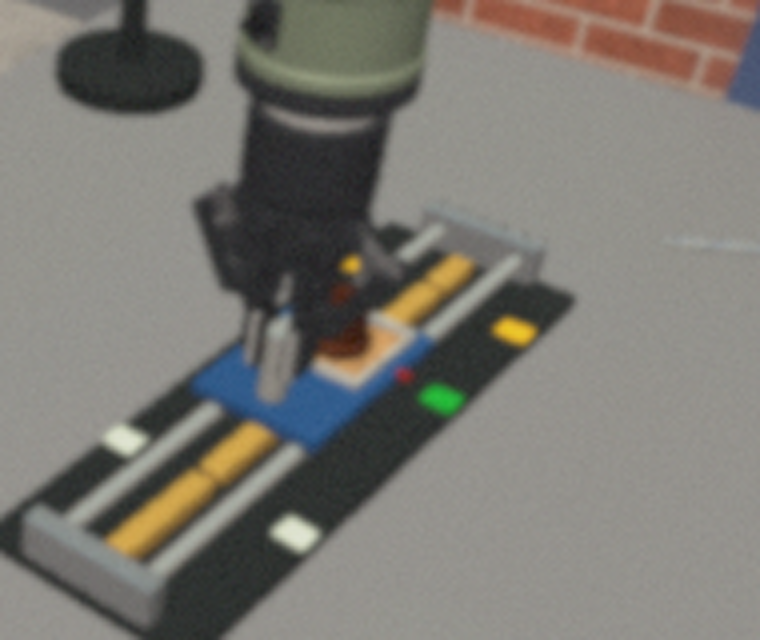

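>>> drive_tool(moves=[{"claw":-1,"dx":0,"dy":0.003,"dz":0,"wx":0,"wy":0,"wz":0},{"claw":-1,"dx":0,"dy":0.006,"dz":0,"wx":0,"wy":0,"wz":0},{"claw":-1,"dx":0,"dy":0.007,"dz":0,"wx":0,"wy":0,"wz":0},{"claw":-1,"dx":0,"dy":0.006,"dz":0,"wx":0,"wy":0,"wz":0},{"claw":-1,"dx":0,"dy":0.005,"dz":0,"wx":0,"wy":0,"wz":0},{"claw":-1,"dx":0,"dy":0.003,"dz":0,"wx":0,"wy":0,"wz":0},{"claw":-1,"dx":0,"dy":0,"dz":0,"wx":0,"wy":0,"wz":0},{"claw":-1,"dx":0,"dy":0,"dz":0,"wx":0,"wy":0,"wz":0}])

```text
time: 16.62
position: [0.5006, -0.1247, 0.0674]
tcp_rot: [180.0, -0.1, -4.0]
ft_force: [4.7, -4.1, 6.3]
grip_width: 0.203
```

```bash
python3 st.py .49975 -.1287; for i in 1 2 3; do python3 st.py .49975 -.1287; done
```

```text
16.675 [ 0.5006 -0.1247  0.0674] [179.9723  -0.1437  -3.9926] [ 3.7153 -4.484   5.3498] 0.20117289229686497
dx -0.0005519366535089447 dy 0.004034776953044237
16.725 [ 0.5006 -0.1247  0.0674] [179.9699  -0.141   -3.9924] [ 5.2874 -3.787   5.8276] 0.19772469623871403
dx -0.000533666204534694 dy 0.004014596846082138
16.775 [ 0.5006 -0.1247  0.0674] [179.9704  -0.1413  -3.9935] [ 4.5624 -3.1043  6.5142] 0.20095609937951314
dx -0.0005356775344757121 dy 0.0040107165370609574
16.825 [ 0.5006 -0.1247  0.0674] [179.9691  -0.1407  -3.9931] [ 4.5268 -3.1039  5.553 ] 0.19943078023024818
dx -0.0005295845067621829 dy 0.004011399215534318
```

>>> drive_tool(moves=[{"claw":-1,"dx":0,"dy":0.002,"dz":0,"wx":0,"wy":0,"wz":0},{"claw":-1,"dx":0,"dy":0.0015,"dz":0,"wx":0,"wy":0,"wz":0},{"claw":-1,"dx":0,"dy":0,"dz":0,"wx":0,"wy":0,"wz":0},{"claw":-1,"dx":0,"dy":0,"dz":0,"wx":0,"wy":0,"wz":0}])

```text
time: 17.32
position: [0.5004, -0.1281, 0.0674]
tcp_rot: [180.0, -0.1, -4.0]
ft_force: [4.6, -3.5, 5.5]
grip_width: 0.2
```

```bash
for i in 1 2 ; do python3 st.py .49975 -.1287; done
python3 - <<'E'
from h import *
p=grab_frame("side"); save(p,"side13",(260,70,450,230),4)
E
```

```text
17.375 [ 0.5003 -0.1281  0.0674] [179.9784  -0.1438  -3.986 ] [ 4.738  -3.162   5.7809] 0.20052491271128767
dx -0.0005538308974017071 dy 0.0006414426559042493
17.425 [ 0.5004 -0.1281  0.0674] [179.9783  -0.1426  -3.9851] [ 4.3604 -2.663   5.9226] 0.2021395322821659
dx -0.0005577533851822978 dy 0.0006501215988566349
```

View pics/side13.png

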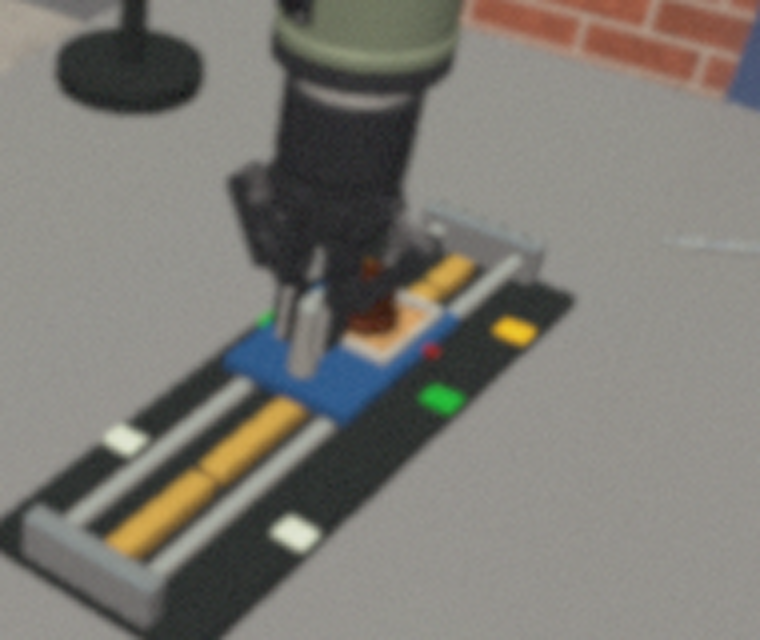

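>>> drive_tool(moves=[{"claw":-0.5,"dx":0,"dy":0,"dz":0,"wx":0,"wy":0,"wz":0},{"claw":-0.4,"dx":0,"dy":0,"dz":0,"wx":0,"wy":0,"wz":0},{"claw":0,"dx":0,"dy":0,"dz":0,"wx":0,"wy":0,"wz":0},{"claw":0.3,"dx":0,"dy":0,"dz":0,"wx":0,"wy":0,"wz":0},{"claw":0.3,"dx":0,"dy":0,"dz":0,"wx":0,"wy":0,"wz":0}])

```text
time: 18.1
position: [0.4993, -0.1276, 0.0668]
tcp_rot: [-180.0, 0.0, -4.0]
ft_force: [-0.8, 0.4, 0.3]
grip_width: 0.651
```

>>> drive_tool(moves=[{"claw":0.3,"dx":0,"dy":0,"dz":-0.01,"wx":0,"wy":0,"wz":0},{"claw":0.3,"dx":0,"dy":0,"dz":-0.03,"wx":0,"wy":0,"wz":0},{"claw":0.3,"dx":0,"dy":0,"dz":-0.05,"wx":0,"wy":0,"wz":0},{"claw":0.3,"dx":0,"dy":0,"dz":-0.05,"wx":0,"wy":0,"wz":0},{"claw":0.3,"dx":0.003,"dy":-0.06,"dz":0,"wx":0,"wy":0,"wz":-6},{"claw":0.3,"dx":-0.003,"dy":-0.06,"dz":0,"wx":0,"wy":0,"wz":-6},{"claw":0.3,"dx":-0.003,"dy":-0.06,"dz":0,"wx":0,"wy":0,"wz":-6},{"claw":0.3,"dx":-0.003,"dy":-0.06,"dz":0,"wx":0,"wy":0,"wz":-6}])

```text
time: 19.1
position: [0.472, 0.1101, 0.2075]
tcp_rot: [-180.0, -0.0, 20.2]
ft_force: [0.4, 0.6, -1.0]
grip_width: 0.653
```

>>> drive_tool(moves=[{"claw":0.3,"dx":-0.003,"dy":-0.06,"dz":0,"wx":0,"wy":0,"wz":-6},{"claw":0.3,"dx":-0.003,"dy":-0.06,"dz":0,"wx":0,"wy":0,"wz":-6},{"claw":0.3,"dx":0,"dy":0,"dz":0,"wx":0,"wy":0,"wz":0},{"claw":0.3,"dx":0,"dy":0,"dz":0,"wx":0,"wy":0,"wz":0}])

```text
time: 19.6
position: [0.4204, 0.2157, 0.2072]
tcp_rot: [180.0, -0.0, 32.0]
ft_force: [0.6, -1.1, -0.2]
grip_width: 0.648
```

Run:
```python
from h import *
np.set_printoptions(precision=4,suppress=True)
for n in ("side","top"):
    p=grab_frame(n); save(p,n+"14",s=1.5)
    print(n,knob(p,(.495,-.204))); print("tray",place_of(p,"tray")[:1],"post",place_of(p,"push_post")[:1])
    print([np.round(d["position"],3) for d in place_of(p,"clip0")])
X=cloud(p); im=p["pixels"].astype(int); r,g,b=im[...,0],im[...,1],im[...,2]
m=(X[...,2]>.088)&(X[...,2]<.105)&(np.hypot(X[...,0]-.5,X[...,1]+.129)<.04); print("post",m.sum(),X[m].mean(0))
save(p,"top14z",(240,160,450,260),3.8)
```

```text
side (array([ 0.4924, -0.1995,  0.0797]), (0.4944306015968323, -0.20329464972019196), 0.019187256693840027, 121)
tray [{'position': [0.4915, -0.2027, 0.0471], 'confidence': 0.85}] post [{'position': [0.4988, -0.1293, 0.094], 'confidence': 0.91}]
[array([0.414, 0.227, 0.047]), array([0.425, 0.33 , 0.042]), array([0.356, 0.092, 0.001]), array([0.294, 0.196, 0.002]), array([0.296, 0.274, 0.003])]
top (array([ 0.4936, -0.2014,  0.0799]), (0.49428555369377136, -0.20195099711418152), 0.016911964863538742, 156)
tray [{'position': [0.4945, -0.2027, 0.0488], 'confidence': 0.74}] post [{'position': [0.501, -0.1225, 0.1028], 'confidence': 0.61}]
[]
post 49 [ 0.4995 -0.1264  0.0954]
```

View pics/top14z.png

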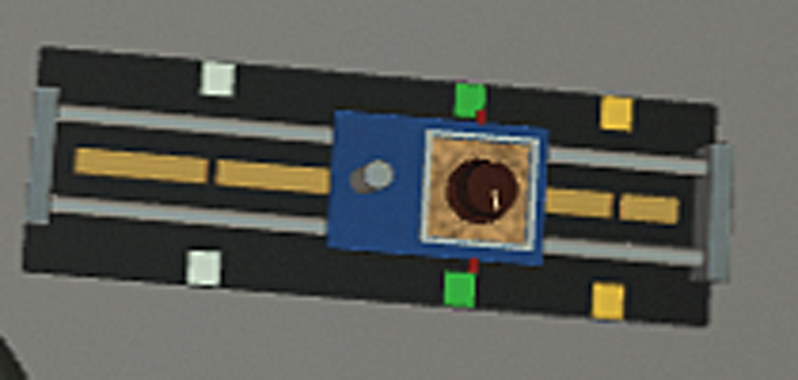

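View pics/side14.png

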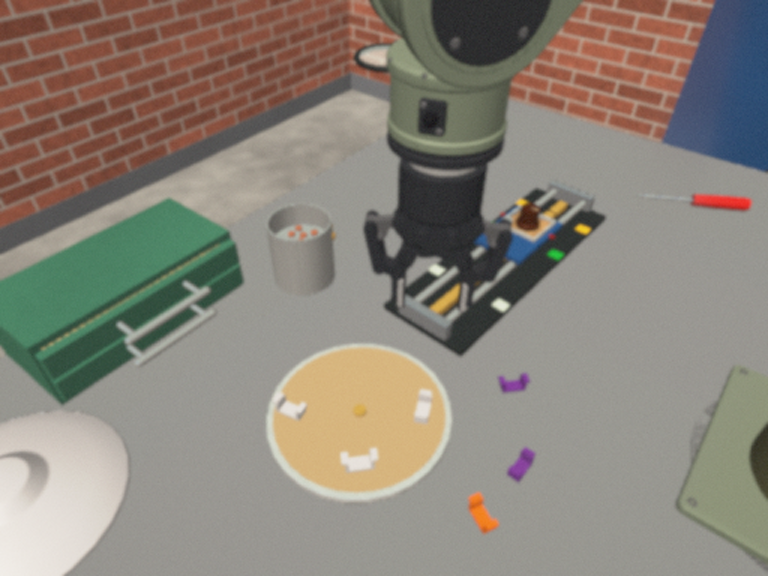

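Run:
```python
from h import *
np.set_printoptions(precision=4,suppress=True)
p=grab_frame("top")
G=np.array([.49485,-.20355]); W=np.array([.50605,-.03375]); u=(G-W)/np.linalg.norm(G-W); v=np.array([-u[1],u[0]])
def s(w): return (np.array(w)[:2]-W)@u
def analyse(im):
    im=im.astype(int); r,g,b=im[...,0],im[...,1],im[...,2]
    # sample along rail through carrier at lateral offsets avoiding knob, intensity of red minus blue
    for name,z in(("tray",.052),):
        prof=[]
        ss=np.arange(0.03,.25,.0005)
        for off in(-.028,-.026,.026,.028):
            uv=np.array([pix(p,[*(W+u*a+v*off),z]) for a in ss],np.float32)
            q=cv2.remap(im.astype(np.float32),uv[:,0].reshape(1,-1),uv[:,1].reshape(1,-1),cv2.INTER_LINEAR)[0]
            prof.append(q[:,0]) 
        pr=np.mean(prof,0); m=pr>90
        # tray = longest run bright in red
        idx=np.where(m)[0]; runs=np.split(idx,np.where(np.diff(idx)>1)[0]+1)
        print([(round(ss[a[0]],4),round(ss[a[-1]],4),round((ss[a[0]]+ss[a[-1]])/2,4)) for a in runs if len(a)>20])
analyse(p["pixels"])
old=cv2.imread("pics/top0.png")[:,:,::-1]; old=cv2.resize(old,(512,384),interpolation=cv2.INTER_AREA); analyse(old)
im=p["pixels"].astype(int);r,g,b=im[...,0],im[...,1],im[...,2]; X=cloud(p)
m=(r>90)&(g<60)&(b<60)&(r-g>50)&(np.abs(np.abs((X[...,:2]-W)@v)-.052)<.012)
k,l,st,c=cv2.connectedComponentsWithStats(m.astype(np.uint8))
for i in range(1,k):
    for z in(.03,.04,.046): print("red",st[i,4],c[i],z,s(world(p,*c[i],z=z)))
    print("range z",world(p,*c[i]))
```

```text
[(np.float64(0.03), np.float64(0.071), np.float64(0.0505)), (np.float64(0.1325), np.float64(0.206), np.float64(0.1693)), (np.float64(0.2135), np.float64(0.2495), np.float64(0.2315))]
[(np.float64(0.0585), np.float64(0.1315), np.float64(0.095)), (np.float64(0.1405), np.float64(0.2495), np.float64(0.195))]
red 7 [366.4286 190.2857] 0.03 0.17410181492784926
red 7 [366.4286 190.2857] 0.04 0.17139083715387582
red 7 [366.4286 190.2857] 0.046 0.16976425048949176
range z [ 0.5429 -0.2063  0.0461]
red 8 [364.5 229.5] 0.03 0.1745525666447862
red 8 [364.5 229.5] 0.04 0.17183745765314568
red 8 [364.5 229.5] 0.046 0.17020839225816145
range z [ 0.4464 -0.2011  0.0432]
```

```bash
python3 -c "
from workcell import robot,observe
o=observe();print(o['time'],o['position'],o['ft_force']);print(robot.hand_in())"
```

```text
20.05 [0.42026038 0.21599197 0.20682803] [ 1.13702093 -0.68260892 -0.58965097]
the job is handed in; nothing more can be done
None
```

I set the knob upright in the tray, then moved the carrier to the green detent, holding its push post from above. I handed the job in at about 20 s of the 64 s allowed; no verdict is reported.

- **Knob:** I lowered it until the wrist felt about 6 N of contact, then released it. After the push it stands upright, about 1–2 mm from the tray centre.
- **Carrier:** the last top picture gives 0.169 m from the tray walls and 0.170 m from the red pointers, against the 0.170 m target. My initial tray estimate plus the push post's displacement gives about 0.167 m. That is within tolerance and I trust it less. A pull of about 3 N towards the detent showed the ball had engaged.
- **Clips and back of bench:** all three clips show on the platter in the last side picture, and the tin looks unmoved. The network found only two of the clips there, and none in the last top picture. I did not measure the tin or the grease fitting again; the arm worked well clear of both.
- **Arm:** it was parked about 0.2 m above the bench, touching nothing.

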